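# Lower a ratchet hold-down onto a board

### The arm

A 7-joint arm with a two-finger parallel gripper is mounted at the origin on the work surface. World frame = base frame: x ahead of the robot, y to its left, z up, the work surface at z = 0. Lengths are in mm, angles in degrees, forces in N, time in s.
With the tool pointing down it reaches from about 425 to 925 mm from the base axis. Payload 6.8 kg.
Tool frame: the origin (TCP) lies at the very end of the fingers, on their centre line; the grasp point (between the pads) lies 19 mm behind it; z points along the fingers, y is the line along which they close (so a half turn about z gives the same grasp; the last joint's range is limited). The gripper opens to 88 mm and grips with 3 to 60 N. Pads are 20 mm wide; open, the fingers measure 115 mm over their backs; the gripper's body (75 mm by 178 mm) begins 61 mm behind the grasp point.
Start: joints at [60.441, 27.33, 1.283, 89.118, -0.659, 63.558, -4.761], TCP at [267.709, -619.661, 222.664] pointing down, gripper open.
Joint ranges: [-169.35, 169.35], [-19.33, 120.38], [-80.79, 83.38], [13.8, 139.57], [-78.32, 258.32], [9.67, 109.79], [-169.56, 169.56]. Speed limits (degrees/s): [136.94, 136.94, 180, 180, 180, 180, 180].

### API

Orientations are given as [roll, pitch, yaw] about the fixed x, y, z axes, in that order (R = Rz(yaw) Ry(pitch) Rx(roll)).
In Python, from bench import r gives the robot as it stands.
- The arm moves only by the tool step_arm, never from a script. Its argument "deltas" is a list of rows, each a list of 2 entries, a list of its own where there are three numbers: the shift along the tool's x, y, z in cm, then the turn, a rotation vector about the tool's x, y, z in rad. A call has 1 to 8 rows; each row is the pose to reach, as a shift and turn from the pose commanded when the call began, along the tool's axes at that moment; what a row does not reach only later rows make up. A row lasts 1/8 s, in which the tool goes at most 62.5 mm and 10.7 degrees, less where a joint would pass 70% of its speed; a pose out of reach is approached as far as the arm can. A call with a gripper value outside its range is refused whole. "grip" is the finger opening in cm, from 0 to 8.78, set as the call begins (left out, the last holds). The fingers move at their own pace and stop on an object; "grip_force" is the grip in N (left out, the last holds). Time passes only in rows, so rows that repeat a pose let the fingers close. It gives the time, the measured TCP pose, the force, the opening and the grip force at its end, in the units of the state.
- r.get_obs(): the state, without advancing time (a new reading comes with each control period).
- r.snapshot(name): name is "scene" or "top"; returns (picture, depth): 384x512x3 uint8, red, green, blue; 384x512 float32, mm along the optical axis (not along the pixel's ray), 0 where there is no reading.
- r.camera_params(name): a dict with "fov_y" (degrees; the focal length in pixels is half the picture's height over the tangent of half this angle, whatever the lens; pixels are square), "cx", "cy" (the principal point, pixels), "extrinsics" (4x4, takes a point from world to camera coordinates). Camera axes: x right, y up, looking along -z (the intrinsics and any distortion apply to the point x, -y, -z); pixel columns grow to the right and rows downward; lengths in mm; the calibration is good to about 2 mm. A picture is of the moment at which its call begins. camera_params takes no time and is no camera call.
- r.finish_job(): hands the job in; it is judged then, once.
The state is a dict: "time_s": time; "joint_pos": joint angles; "joint_velocities": joint speeds; "tau": joint torques, N m; "tool_pos": TCP position; "orientation": TCP orientation; "wrist_force": force on the tool from outside, world axes, zero at the start; "moment": the same for the moment, N m; "grip_width": finger opening in mm; "gripper_force": force on a finger pad.
Only numpy, scipy, OpenCV 4.12 (cv2) and the standard library are available. Lean on these libraries where they do the work, as an engineer would, in place of code of your own. Each camera call takes 0.05 s, during which the arm holds its last target. There are 200 camera calls.

### The job

The hold-down's arm is propped up by its ratchet above the board. Press the pawl's thumb pad all the way down so that the pawl clicks over and stays clear of the teeth, then push the arm down until its rubber foot rests on the board, and let go. Only press and push, lift nothing, do not force the arm against the pawl, and leave the board and the things around it where they are.

Things in the scene. Friction and masses are not known exactly. Their poses are not given: they have to be found in the camera images.
- holddown: Bare aluminium and steel hold-down, fixed to the bench. Origin: bench top, under the arm's hinge. x: level, towards the arm's free end and the board; pawl and thumb pad are on the -x side; z up. Base plate x -163 to 60 mm, 100 mm wide, 12 mm thick. Two cheeks at the hinge: 44 mm in x, 42 mm overall in y, up to z 110. Arm hinge: x 0, z 95; pawl pivot: x -43, z 45, both along y.
- clamp_arm (a joint): Arm's angle above level, rad; starts at 0.56 to 1.08. 0 = level, foot on the board; stop at 1.25. Steel arm 18 mm wide, rubber push plate at its end, toothed quadrant (radius 52 mm, a tooth per 0.34 rad) behind the hinge. With the pawl in, it drops by 0.2 at most, then is blocked (do not force it). With the pawl clear its stiff hinge holds it where it is left; some 4 to 8 N on the plate push it down.
- clamp_push (a point): Middle of the top face of the arm's black rubber push plate (56 mm along the arm, 44 mm wide, 12 mm thick): 187 mm from the hinge along the arm and 12 mm above the arm's centre line. Axes turn with the arm: x along the arm outward, z out of the plate's top. With the arm level it is 107 mm above the bench; at 1.0 rad about 259 mm.
- clamp_hinge (a point): Point on the arm's hinge axis, 95 mm above the bench, midway between the cheeks. Axes turn with the arm: x along the arm outward, y along the hinge axis.
- clamp_foot (a point): Centre of the underside of the arm's round rubber foot (34 mm diameter), 145 mm out from the hinge along the arm and 50 mm below the arm's centre line. It meets the board's top, 45 mm above the bench, when the arm is level.
- pawl (a joint): Turn of the pawl, rad: 0 = its nose between the teeth, as it starts, 0.40 = fully clear, at its stop. It has an over-centre spring: short of 0.24 it springs back into the teeth, beyond 0.24 it snaps on to 0.40 and stays there without being held. Pressing it takes up to about 12 N on the pad at first, less as it moves.
- pawl_pad (a point): Middle of the top of the pawl's dark steel thumb pad (40 by 40 mm, 6 mm thick), on the unit's centre line at x -124, z 88 mm of the hold-down when the nose is in the teeth. Pressed, it swings about the pivot: sinks about 35 mm in all (to z 53) and shifts 10 mm to -x. A steel hook 7 mm thick rises between pad and teeth, x -67 to -85, up to z 104.
- pawl_pivot (a point): Point on the pawl's pivot axis, x -43, z 45 mm of the hold-down.
- board: Loose wooden board 90 mm (its x) by 280 mm (its y), 45 mm thick, 0.6 kg, lying flat on the bench under the arm's end, across the arm. Origin: centre of its underside. It stays where it is.
- glue_jar: Bystander: closed jar, 56 mm diameter, 90 mm high. Origin: centre of its underside.
- tape_measure: Bystander: grey tape measure, 68 by 36 mm, 64 mm high. Origin: centre of its underside.
- screwdriver: Bystander: screwdriver 190 mm long lying on the bench along its x. Origin: under its middle.

How it is judged (in metres and radians):
On the way, in this order (a step that is already met when the one before it is completed fails the run):
1. the pawl is pressed over to its stop while the arm is still up (value of joint pawl above 0.34 rad and value of joint clamp_arm above 0.4 rad), for 0.2 s.
2. the arm is pushed down onto the board by the fingers (value of joint clamp_arm below 0.03 rad and contact force between the fingers and clamp_arm above 0.5 N and value of joint pawl above 0.3 rad), for 0.05 s.
At the end, for the whole second after the job is handed in: The arm is down with its foot on the board (arm within 0.03 rad of level), the pawl is at its clear stop (over 0.34 rad), and the board lies flat within 15 mm of where it was (value of joint clamp_arm below 0.03 rad and value of joint pawl above 0.34 rad and distance of board from where it was at the start of the episode below 0.015 m and height (world z) of board below 0.006 m); the robot touches nothing.
It fails at once if the arm is lifted or forced over a tooth (its push plate moved over 55 mm) while the pawl is not clear (distance of clamp_push from where it was at the start of the episode above 0.055 m and value of joint pawl below 0.2 rad).
It fails at once if the arm is forced with over 80 N while the pawl is not clear (contact force between the fingers and clamp_arm above 80 N and value of joint pawl below 0.2 rad).
It fails at once if the arm is lifted higher than the ratchet held it (value of joint clamp_arm above 1.18 rad).
It fails at once if the board is lifted or shoved away (distance of board from where it was at the start of the episode above 0.03 m or height (world z) of board above 0.015 m).
It fails at once if a bystander is knocked, carried or moved more than 20 mm (distance of any of glue_jar, tape_measure, screwdriver from where it was at the start of the episode above 0.02 m).
It also fails if it takes over 48 s, if anything falls off the work surface, if the arm or the gripper's body presses on something with over 40 N, if the wrist force passes 120 N, or if a joint passes its speed limit or range.

## Working session

There is one attempt and no reset: what is moved stays moved. The work goes in short steps, Python scripts to look and compute and a tool call to move; the robot and the scene stay as the last step left them, time stands still between calls to the robot, and variables do not carry over. Pictures are saved under pics/ and viewed, at most 10 in all, crops included, and the job is handed in when it is done.

Besides the shell and the picture viewer there is one more tool, called after "Emit:" as name(argument=value, ...) on one line, values as JSON. step_arm: Moves the arm, as the interface text tells. Its arguments: {"type":"object","properties":{"deltas":{"type":"array","items":{"type":"array"}},"grip":{"type":"number"},"grip_force":{"type":"number"}},"required":["deltas"]}

```bash
mkdir -p pics; python3 - <<'E'
from bench import r
import cv2,numpy as np
for n in("scene","top"):
    p,d=r.snapshot(n); cv2.imwrite(f"pics/{n}0.png",p[:,:,::-1]); np.savez(f"{n}0.npz",p=p,d=d)
    c=r.camera_params(n); print(n,c, (d>0).mean())
o=r.get_obs(); print(o)
E
```

```text
scene {'fov_y': 50.499673407603936, 'cx': 256.97460299675976, 'cy': 186.0814920361588, 'extrinsics': array([[ 7.56553995e-01,  6.53818172e-01, -1.21593786e-02,
        -4.55442476e+02],
       [-4.89259202e-01,  5.78278982e-01,  6.52854388e-01,
         2.54806335e+02],
       [ 4.33879576e-01, -4.87970507e-01,  7.57385831e-01,
        -1.08779903e+03],
       [ 0.00000000e+00,  0.00000000e+00,  0.00000000e+00,
         1.00000000e+00]])} 0.9961344401041666
top {'fov_y': 46.948486276840434, 'cx': 252.06893798636608, 'cy': 197.34449387834403, 'extrinsics': array([[ 1.65620671e-02, -9.99518785e-01,  2.62277962e-02,
        -5.45637770e+01],
       [ 9.81730829e-01,  2.12290439e-02,  1.89087037e-01,
        -6.15342272e+02],
       [-1.89552836e-01,  2.26169639e-02,  9.81610002e-01,
        -8.31842308e+02],
       [ 0.00000000e+00,  0.00000000e+00,  0.00000000e+00,
         1.00000000e+00]])} 0.9957478841145834
{'time_s': 0.1, 'joint_pos': array([60.44184288, 27.37164616,  1.28025755, 89.17211047, -0.65809872,
       63.55751977, -4.7609015 ]), 'joint_velocities': array([ 0.0187697 , -0.1665747 ,  0.02325529, -0.19965467, -0.07090171,
        0.10972026, -0.03017419]), 'tau': array([ 5.02068055e-03, -5.84087777e+01,  1.54067852e+00, -2.73313451e+01,
       -5.41509816e-02,  1.31437872e-02,  2.86143188e-05]), 'tool_pos': array([ 267.45989379, -619.15925431,  221.77607071]), 'orientation': array([-1.79906381e+02,  7.60356301e-03,  2.33662715e+01]), 'wrist_force': array([-0.36366071,  1.12599987,  0.22600979]), 'moment': array([ 0.01173739, -0.03014343,  0.01969487]), 'gripper_force': 0.0, 'grip_width': 87.91884008232407}
```

View pics/scene0.png

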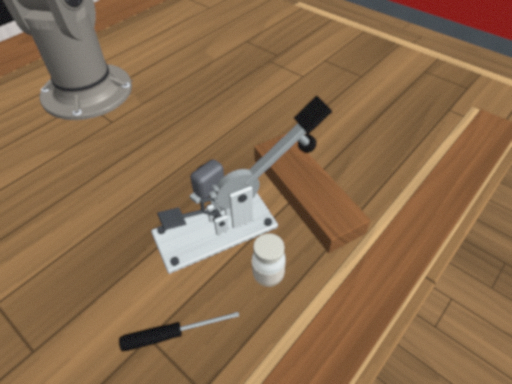

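View pics/top0.png

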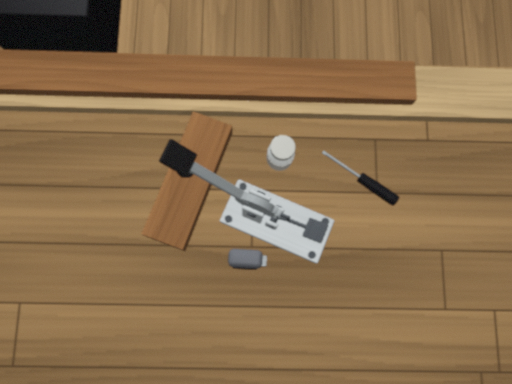

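The scene view shows the pad at (171,218), push plate at (313,113), jar at (268,258) and tape measure at (207,178). In the top view the pad is at (316,230), the push plate at (178,157) and the base plate spans (221..332, 182..260).

```bash
cat > h.py <<'E'
import numpy as np,cv2
from bench import r
def pts(n,d,uv):
    c=r.camera_params(n); f=192/np.tan(np.radians(c["fov_y"]/2)); E=c["extrinsics"]
    uv=np.atleast_2d(uv).astype(float); z=d[uv[:,1].astype(int),uv[:,0].astype(int)]
    P=np.c_[(uv[:,0]-c["cx"])/f*z,-(uv[:,1]-c["cy"])/f*z,-z]
    return (P-E[:3,3])@E[:3,:3]
def cloud(n,p,d):
    v,u=np.mgrid[0:384,0:512]; uv=np.c_[u.ravel(),v.ravel()]
    return uv,pts(n,d,uv),p.reshape(-1,3).astype(int)
def blob(n,p,d,seed,tol=25,rad=30):
    uv,P,C=cloud(n,p,d); c0=C[seed[1]*512+seed[0]]
    m=(abs(C-c0).max(1)<tol)&(np.hypot(*(uv-seed).T)<rad)
    k,l=cv2.connectedComponents(m.reshape(384,512).astype(np.uint8))
    return uv,P,(l.ravel()==l[seed[1],seed[0]])
E
python3 - <<'E'
from h import *
np.set_printoptions(precision=1,suppress=True)
for n,seeds in (("top",dict(pad=(316,230),plate=(178,157),base=(290,240),jar=(283,145),tape=(243,259),sd=(378,188),board=(175,210))),("scene",dict(pad=(171,218),plate=(313,113),base=(180,250),tape=(205,175)))):
    z=np.load(n+"0.npz")
    for k,s in seeds.items():
        uv,P,m=blob(n,z["p"],z["d"],s,25,80)
        q=P[m]; w=cv2.minAreaRect(q[:,:2].astype(np.float32))
        print(n,k,m.sum(),"med",np.median(q,0),"min",q.min(0),"max",q.max(0),"rect",np.array(w[0]),np.array(w[1]),round(w[2],1), "uv",uv[m].mean(0))
E
```

```text
top pad 666 med [ 561.1 -152.9   88.7] min [ 447.3 -202.4   15.7] max [600.8 -22.6 934.3] rect [ 524.1 -112.5] [153.5 179.7] 0.0 uv [296.8 222.5]
top plate 778 med [649.9  85.8 217.2] min [447.3 -22.7 144.9] max [677.5 113.3 934.3] rect [569.   28.3] [257.9  55.4] 34.8 uv [178.1 158.2]
top base 2066 med [554.  -99.3  12.5] min [ 447.3 -213.9    7.4] max [625.2  20.8 934.3] rect [521.3 -84.9] [230.7 170. ] 78.4 uv [274.4 230.9]
top jar 431 med [ 715.1 -100.    90.3] min [ 447.3 -124.1   -1.9] max [765.4 -22.7 934.3] rect [602.9 -71.8] [ 48.  325.6] 76.2 uv [282.1 146.4]
top tape 445 med [498.2 -29.   63.3] min [483.1 -60.3  -2.6] max [516.6   2.4  68.8] rect [500.3 -28.7] [63.1 32.8] 87.2 uv [244.4 256.2]
top sd 446 med [ 646.5 -310.4   24. ] min [ 447.3 -350.6   11.3] max [679.3 -22.7 934.3] rect [ 572.9 -168.7] [ 86.  375.6] 27.8 uv [378.1 188.9]
top board 13430 med [577.2 151.4   1.2] min [431.6 -22.7  -7.1] max [774.7 289.  934.3] rect [597.1 145.1] [348.3 284.5] 9.0 uv [159.2 214.1]
scene pad 1171 med [ 534.1 -103.7   62.9] min [ 431.  -380.4   -4.4] max [941.2  30.7 652. ] rect [ 649.4 -217.3] [141.2 653.5] 48.6 uv [191.  200.2]
scene plate 769 med [658.8  79.3 211.5] min [ 629.6 -380.4  141.4] max [941.2 108.1 652. ] rect [ 802.4 -129.5] [ 56.3 570.7] 34.6 uv [311.5 119.2]
scene base 3305 med [ 587.1 -127.2   11. ] min [ 496.8 -380.4    3.7] max [941.2 -34.3 652. ] rect [ 756.3 -196. ] [185.7 488.2] 65.9 uv [205.4 235.9]
scene tape 217 med [509.4 -35.   60.3] min [498.  -61.9  50.9] max [515.2  -3.8  65. ] rect [507.5 -32.7] [57.7 15.6] 85.1 uv [209.5 173.4]
```

```bash
python3 - <<'E'
from h import *
np.set_printoptions(precision=1,suppress=True)
def near(P,c,rad,z0,z1): return (np.hypot(P[:,0]-c[0],P[:,1]-c[1])<rad)&(P[:,2]>z0)&(P[:,2]<z1)
for n in("top","scene"):
    z=np.load(n+"0.npz"); uv,P,C=cloud(n,z["p"],z["d"])
    br=C.max(1)
    for k,m in dict(pad=near(P,(561,-153),35,78,100)&(br<110),plate=near(P,(652,84),60,170,300)&(br<60),base=near(P,(575,-100),150,8,17)&(C.min(1)>150),cheek=near(P,(590,-60),45,104,116)).items():
        q=P[m]
        if len(q)<5: print(n,k,len(q)); continue
        w=cv2.minAreaRect(q[:,:2].astype(np.float32)); s=np.linalg.svd(q-q.mean(0),full_matrices=False)
        print(n,k,len(q),"mean",q.mean(0),"rect",np.array(w[0]),np.array(w[1]),round(w[2],1),"zrange",q[:,2].min(),q[:,2].max(),"normal",np.round(s[2][2],3),"sv",s[1]/np.sqrt(len(q)),"ax",np.round(s[2][0],3))
        print("   ",cv2.boxPoints(w).ravel())
E
```

```text
top pad 367 mean [ 550.7 -162.3   87.9] rect [ 554.8 -150.2] [66.4 37.5] 71.6 zrange 78.54382319857609 94.5644907180652 normal [-0.1 -0.2 -1. ] sv [13.4  9.9  1.5] ax [ 0.2  1.  -0.2]
    [ 526.5 -175.8  562.1 -187.7  583.  -124.6  547.5 -112.8]
top plate 754 mean [650.5  85.9 217.3] rect [651.   85.8] [47.4 42.2] 67.9 zrange 196.43154309420424 233.12151762570434 normal [-0.2 -0.5  0.8] sv [15.9 12.1  1.4] ax [-0.4 -0.7 -0.6]
    [622.6  71.7 661.7  55.8 679.5  99.8 640.4 115.7]
top base 2949 mean [ 567.4 -100.6   12.3] rect [555.6 -88.1] [221.4 147.9] 67.7 zrange 8.042579308719622 16.8853120034985 normal [-0. -0. -1.] sv [61.2 32.2  1.6] ax [-0.3 -0.9  0. ]
    [ 445.2 -162.4  582.  -218.5  665.9  -13.7  529.1   42.4]
top cheek 280 mean [593.  -55.1 109.2] rect [589.4 -58.9] [76.2 50.1] 52.3 zrange 104.04536129950989 115.97544569559743 normal [-0. -0.  1.] sv [19.2 15.5  2.4] ax [0.3 0.9 0. ]
    [ 546.3  -73.7  585.9 -104.4  632.5  -44.1  592.9  -13.5]
scene pad 398 mean [ 552.8 -164.2   86.3] rect [ 556.1 -154.4] [62.5 40.2] 67.4 zrange 78.21637869319561 92.3492130873648 normal [-0.1 -0.2 -1. ] sv [12.7 10.5  0.9] ax [ 0.2  1.  -0.2]
    [ 525.5 -175.5  562.7 -191.   586.7 -133.3  549.5 -117.8]
scene plate 668 mean [657.3  81.1 214.1] rect [655.3  82.5] [44.6 42.7] 70.1 zrange 193.20825472693804 230.7288867812254 normal [ 0.2  0.6 -0.8] sv [14.9 12.5  1.5] ax [0.2 0.8 0.6]
    [627.7  68.9 667.8  54.3 683.   96.2 642.8 110.8]
scene base 3409 mean [ 582.9 -119.    10.8] rect [557.3 -89.8] [220.6 148.7] 67.7 zrange 8.007376306796553 16.99894512681546 normal [-0. -0. -1.] sv [62.9 26.1  1.2] ax [-0.5 -0.9  0. ]
    [ 446.7 -163.6  584.3 -220.   668.   -15.9  530.4   40.5]
scene cheek 314 mean [604.1 -63.1 108.7] rect [604.3 -66.1] [81.3 22.7] 57.2 zrange 104.01172864837442 115.98887907061533 normal [-0.1  0.1 -1. ] sv [21.6  6.   2.9] ax [-0.5 -0.9 -0. ]
    [ 572.7  -94.2  591.7 -106.5  635.9  -38.1  616.8  -25.8]
```

Emit:
step_arm(deltas=[[[2,-1.4,0],[0,0,-0.04]],[[6,-4.1,0],[0,0,-0.11]],[[10.5,-7.3,0],[0,0,-0.2]],[[15,-10.4,0],[0,0,-0.28]],[[19.5,-13.5,0],[0,0,-0.36]],[[24,-16.6,0],[0,0,-0.45]],[[27,-18.7,0],[0,0,-0.52]],[[29,-20.1,0],[0,0,-0.55]]], grip=0, grip_force=20)

```text
time_s: 1.1
tool_pos: [455.3, -316.8, 222.7]
orientation: [-180.0, -0.0, 55.2]
wrist_force: [-0.1, 0.6, 0.2]
grip_width: 11.2
gripper_force: 0.0
```

```bash
cat > go.py <<'E'
import sys,numpy as np
from bench import r
from scipy.spatial.transform import Rotation as R
def rel(x,z,pad_yaw=67.8):
    o=r.get_obs(); c,s=np.cos(np.radians(67.8)),np.sin(np.radians(67.8))
    T=np.array([598.5+x*c,-48+x*s,z]); Rc=R.from_euler('xyz',o["orientation"],degrees=True)
    Rt=R.from_euler('xyz',[180,0,pad_yaw],degrees=True)
    print("t",o["time_s"],"pos",o["tool_pos"].round(1),"rpy",o["orientation"].round(1),"F",o["wrist_force"].round(1),"grip",round(o["grip_width"],1))
    print("shift cm",(Rc.inv().apply(T-o["tool_pos"])/10).round(2),"rot",(Rc.inv()*Rt).as_rotvec().round(3))
if __name__=="__main__": rel(float(sys.argv[1]),float(sys.argv[2]))
E
python3 go.py -127 140
```

```text
t 1.1 pos [ 455.3 -316.8  222.7] rpy [-180.    -0.    55.2] F [-0.1  0.6  0.2] grip 11.2
shift cm [17.84 -0.81  8.28] rot [-0.   -0.   -0.22]
```

Emit:
step_arm(deltas=[[[2,-0.1,0.5],[0,0,-0.03]],[[5,-0.2,1.5],[0,0,-0.06]],[[9,-0.4,3],[0,0,-0.11]],[[13,-0.6,5],[0,0,-0.16]],[[16,-0.7,7],[0,0,-0.2]],[[17.8,-0.8,8.2],[0,0,-0.22]],[[17.8,-0.8,8.2],[0,0,-0.22]],[[17.8,-0.8,8.2],[0,0,-0.22]]])

```text
time_s: 2.1
tool_pos: [549.8, -171.7, 141.1]
orientation: [180.0, 0.1, 67.3]
wrist_force: [1.0, -0.8, 0.3]
grip_width: 0.1
gripper_force: 0.0
```

```bash
python3 go.py -127 92; python3 - <<'E'
from h import *
a=[]
for n,(u,v) in (("scene",(190,190)),("top",(300,220))):
    p,d=r.snapshot(n); np.savez(n+"1.npz",p=p,d=d)
    a.append(cv2.resize(p[v-75:v+75,u-75:u+75],(400,400),interpolation=cv2.INTER_CUBIC))
cv2.imwrite("pics/a1.png",np.hstack(a)[:,:,::-1])
E
```

```text
t 2.1 pos [ 549.8 -171.7  141.1] rpy [1.80e+02 1.00e-01 6.73e+01] F [ 1.  -0.8  0.3] grip 0.1
shift cm [ 0.6  -0.17  4.91] rot [ 0.001  0.001 -0.008]
```

View pics/a1.png

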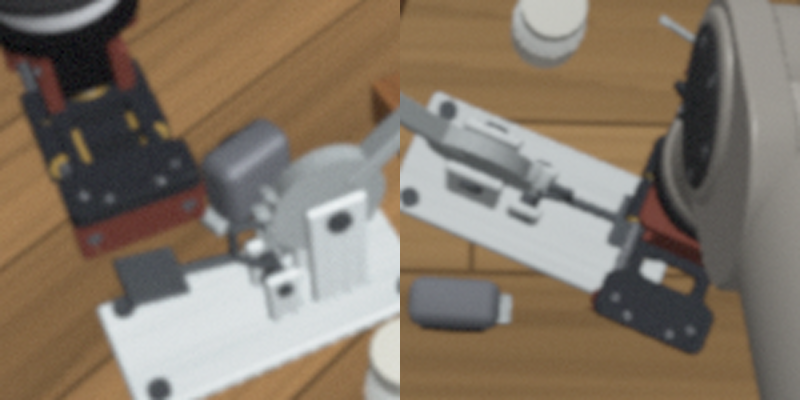

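The crop shows the closed gripper above the pad (scene crop pad at (150,275)), clear of the tape measure and jar. The gripper body's near end hides the fingers.

Emit:
step_arm(deltas=[[[0.3,-0.1,1.0],[0,0,-0.01]],[[0.6,-0.2,2.5],[0,0,-0.01]],[[0.6,-0.2,4.0],[0,0,-0.01]],[[0.6,-0.2,4.8],[0,0,-0.01]],[[0.5,-0.2,5.3],[0,0,-0.01]],[[0.4,-0.2,5.8],[0,0,-0.01]],[[0.3,-0.2,6.3],[0,0,-0.01]],[[0.2,-0.2,6.8],[0,0,-0.01]]])

```text
time_s: 3.2
tool_pos: [549.2, -168.0, 72.6]
orientation: [180.0, 0.0, 68.0]
wrist_force: [-1.8, -1.4, 0.9]
grip_width: 0.5
gripper_force: 0.8
```

```bash
python3 go.py -132 57
```

```text
t 3.2 pos [ 549.2 -168.    72.6] rpy [180.   0.  68.] F [-1.8 -1.4  0.9] grip 0.5
shift cm [-0.22  0.02  1.56] rot [0.001 0.    0.004]
```

Emit:
step_arm(deltas=[[[0,0,0.4],[0,0,0]],[[-0.1,0,0.8],[0,0,0]],[[-0.2,0,1.2],[0,0,0]],[[-0.2,0,1.5],[0,0,0]],[[-0.2,0,1.7],[0,0,0]],[[-0.2,0,1.7],[0,0,0]],[[-0.2,0,1.7],[0,0,0]]])

```text
time_s: 4.08
tool_pos: [548.3, -169.1, 56.0]
orientation: [180.0, 0.0, 68.1]
wrist_force: [-1.9, 0.9, 4.7]
grip_width: 0.5
gripper_force: 2.3
```

```bash
python3 go.py -132 57
```

```text
t 4.075 pos [ 548.3 -169.1   56. ] rpy [180.    0.   68.1] F [-1.9  0.9  4.7] grip 0.5
shift cm [-0.09  0.07 -0.1 ] rot [0.    0.    0.005]
```

Emit:
step_arm(deltas=[[[0,0,0.15],[0,0,0]],[[0,0,0.3],[0,0,0]],[[0,0,0.4],[0,0,0]],[[0,0,0.4],[0,0,0]]])

```text
time_s: 4.58
tool_pos: [548.6, -169.2, 54.8]
orientation: [179.9, 0.0, 68.0]
wrist_force: [-10.7, 1.9, 31.0]
grip_width: 0.4
gripper_force: 15.4
```

Emit:
step_arm(deltas=[[[0,0,-0.5],[0,0,0]],[[-0.3,0,-2.5],[0,0,0]],[[-0.5,0,-6],[0,0,0]],[[-0.5,0,-10.5],[0,0,0]],[[-0.5,0,-15],[0,0,0]],[[-0.5,0,-19],[0,0,0]],[[-0.5,0,-21],[0,0,0]],[[-0.5,0,-22],[0,0,0]]])

```text
time_s: 5.58
tool_pos: [546.8, -173.9, 272.7]
orientation: [179.9, -0.0, 68.1]
wrist_force: [-0.0, -0.4, -0.2]
grip_width: 0.2
gripper_force: 0.0
```

```bash
python3 go.py 143 275; python3 - <<'E'
from h import *
a=[]
for n,(u,v) in (("scene",(200,190)),("top",(240,200))):
    p,d=r.snapshot(n); np.savez(n+"2.npz",p=p,d=d)
    a.append(cv2.resize(p[v-75:v+75,u-75:u+75],(400,400),interpolation=cv2.INTER_CUBIC))
    uv,P,C=cloud(n,p,d)
    def near(c,rad,z0,z1): return (np.hypot(P[:,0]-c[0],P[:,1]-c[1])<rad)&(P[:,2]>z0)&(P[:,2]<z1)&(C.max(1)<110)
    for k,m in dict(pad=near((549,-168),25,20,100),plate=near((652,84),60,140,250)&(C.max(1)<60)).items(): print(n,k,m.sum(),P[m].mean(0).round(1) if m.any() else "")
cv2.imwrite("pics/a2.png",np.hstack(a)[:,:,::-1])
E
```

```text
t 5.575 pos [ 546.8 -173.9  272.7] rpy [179.9  -0.   68.1] F [-0.  -0.4 -0.2] grip 0.2
shift cm [27.91  0.15 -0.23] rot [ 0.002 -0.     0.004]
scene pad 352 [ 548.7 -172.7   52.2]
scene plate 802 [657.6  80.1 203.4]
top pad 276 [ 546.9 -169.9   54.1]
top plate 764 [650.   85.7 215.6]
```

View pics/a2.png

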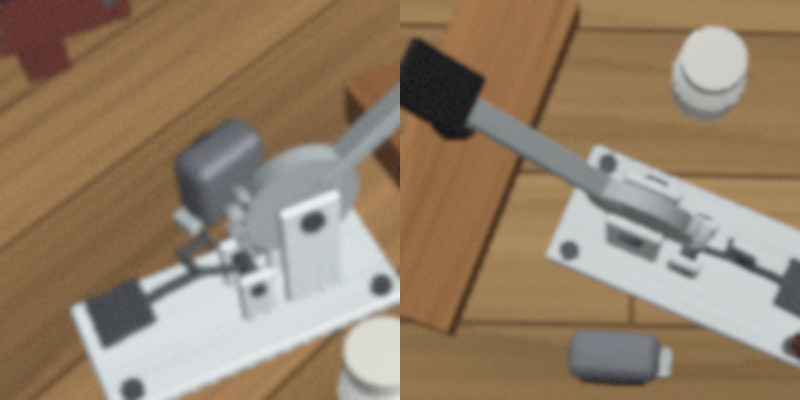

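The pad now stays down at z≈53 (scene crop (120,310)), so the pawl is clear. The arm is still up and nothing else has moved.

Emit:
step_arm(deltas=[[[2,0,0],[0,0,0]],[[6,0,0],[0,0,0]],[[11,0.1,0],[0,0,0]],[[16.5,0.1,0],[0,0,0]],[[22,0.1,0],[0,0,0]],[[26,0.1,0],[0,0,0]],[[27.7,0.1,0],[0,0,0]],[[27.9,0.1,0],[0,0,0]]])

```text
time_s: 6.68
tool_pos: [651.3, 84.7, 270.5]
orientation: [-179.9, 0.1, 68.1]
wrist_force: [0.5, -1.0, -0.3]
grip_width: 0.1
gripper_force: 0.0
```

```bash
python3 go.py 143 225;python3 -c "
import numpy as np
for A in (.64,.5,.35,.2,.1,0): print(A,187*np.cos(A)-12*np.sin(A),95+187*np.sin(A)+12*np.cos(A),10*np.tan(A))"
```

```text
t 6.675 pos [651.3  84.7 270.5] rpy [-1.799e+02  1.000e-01  6.810e+01] F [ 0.5 -1.  -0.3] grip 0.1
shift cm [0.02 0.14 4.55] rot [-0.001  0.001  0.005]
0.64 142.82556142801403 216.30069662937882 7.445438222209639
0.5 158.35483261024925 195.18356646167044 5.463024898437904
0.35 171.54792361299445 170.39436254833797 3.6502849483042454
0.2 180.88841808677145 143.91196379277136 2.0271003550867253
0.1 184.86777790722888 125.60889889629317 1.0033467208545055
0 187.0 107.0 0.0
```

Emit:
step_arm(deltas=[[[0,0.1,2.0],[0,0,0]],[[0,0.1,4.0],[0,0,0]],[[0,0.1,4.8],[0,0,0]],[[0.4,0.1,5.6],[0,0,0]],[[1.0,0.1,6.4],[0,0,0]],[[1.5,0.1,7.2],[0,0,0]],[[2.0,0.1,8.2],[0,0,0]],[[2.5,0.1,9.2],[0,0,0]]])

```text
time_s: 7.68
tool_pos: [661.7, 107.5, 179.0]
orientation: [-180.0, 0.0, 68.1]
wrist_force: [-4.6, -2.0, 3.7]
grip_width: 0.5
gripper_force: 2.6
```

```bash
python3 go.py 187 107
```

```text
t 7.675 pos [661.7 107.5 179. ] rpy [-180.     0.    68.1] F [-4.6 -2.   3.7] grip 0.5
shift cm [1.92 0.03 7.19] rot [-0.     0.001  0.004]
```

Contact is light and the arm is following. I'll keep pushing down.

Emit:
step_arm(deltas=[[[0.4,0,1.0],[0,0,0]],[[0.8,0,2.0],[0,0,0]],[[1.1,0,3.0],[0,0,0]],[[1.4,0,4.0],[0,0,0]],[[1.6,0,5.0],[0,0,0]],[[1.8,0,6.0],[0,0,0]],[[1.9,0,6.6],[0,0,0]],[[1.9,0,7.0],[0,0,0]]])

```text
time_s: 8.68
tool_pos: [669.4, 125.0, 109.5]
orientation: [180.0, -0.0, 68.0]
wrist_force: [-1.4, -2.8, 6.1]
grip_width: 0.7
gripper_force: 2.3
```

Emit:
step_arm(deltas=[[[0,0,0.2],[0,0,0]],[[0,0,0.3],[0,0,0]],[[0,0,0.4],[0,0,0]],[[0,0,0.4],[0,0,0]]])

```text
time_s: 9.18
tool_pos: [669.5, 125.1, 107.4]
orientation: [179.9, -0.0, 68.0]
wrist_force: [-4.0, -4.0, 12.3]
grip_width: 0.6
gripper_force: 6.1
```

Emit:
step_arm(deltas=[[[0,0,0.15],[0,0,0]],[[0,0,0.25],[0,0,0]],[[0,0,0.25],[0,0,0]],[[0,0,0.25],[0,0,0]]])

```text
time_s: 9.68
tool_pos: [669.6, 125.1, 107.3]
orientation: [179.9, -0.0, 68.0]
wrist_force: [-10.5, -5.4, 26.6]
grip_width: 0.3
gripper_force: 13.3
```

Emit:
step_arm(deltas=[[[0,0,-0.3],[0,0,0]],[[0,0,-1.0],[0,0,0]],[[0,0,-3],[0,0,0]],[[0,0,-6],[0,0,0]],[[-2,0,-10],[0,0,0]],[[-6,0,-14],[0,0,0]],[[-10,0,-17],[0,0,0]],[[-12,0,-18],[0,0,0]]])

```text
time_s: 10.68
tool_pos: [624.8, 12.0, 286.2]
orientation: [179.8, -0.1, 67.9]
wrist_force: [0.6, 0.8, -0.9]
grip_width: 0.5
gripper_force: 0.0
```

```bash
python3 go.py 187 107; python3 - <<'E'
from h import *
p,d=r.snapshot("scene"); cv2.imwrite("pics/a3.png",p[:,:,::-1])
q,e=r.snapshot("top")
for n,p,d in(("scene",p,d),("top",q,e)):
    uv,P,C=cloud(n,p,d)
    def near(c,rad,z0,z1,b=110): return (np.hypot(P[:,0]-c[0],P[:,1]-c[1])<rad)&(P[:,2]>z0)&(P[:,2]<z1)&(C.max(1)<b)
    for k,m in dict(pad=near((549,-168),25,20,100),plate=near((669,125),45,85,140,60)).items():
        if m.sum()>9: print(n,k,m.sum(),P[m].mean(0).round(1),np.linalg.svd(P[m]-P[m].mean(0),full_matrices=False)[2][2].round(3))
E
```

```text
t 10.675 pos [624.8  12.  286.2] rpy [ 1.798e+02 -1.000e-01  6.790e+01] F [ 0.6  0.8 -0.9] grip 0.5
shift cm [12.13 -0.21 17.93] rot [ 0.004 -0.001  0.002]
scene pad 356 [ 548.5 -172.6   52.1] [ 0.071  0.169 -0.983]
scene plate 458 [672.7 118.4 105. ] [-0.044  0.015 -0.999]
top plate 120 [665.3 143.3 107.2] [ 0.005  0.024 -1.   ]
```

View pics/a3.png

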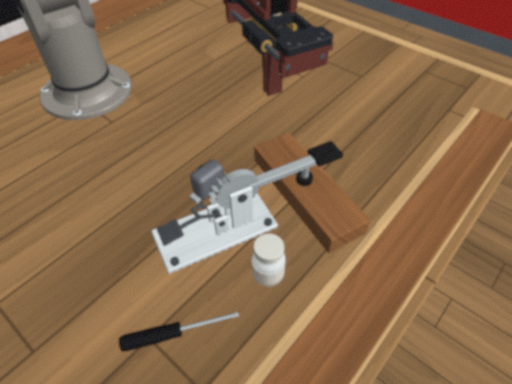

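The arm is level with its foot on the board at (304,180), and its plate top is at z≈106. The pad is still down at (170,231), the board, jar, tape measure and screwdriver are where they were, and the gripper is clear.

```bash
python3 -c "
from bench import r
print(r.finish_job())"
```

```text
the job is handed in; nothing more can be done
None
```

The job is handed in: the pawl is pressed over and stays clear, the arm is level with its foot on the board, and the gripper is clear; the last picture showed nothing else moved, but no verdict came back.

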